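# Clear tea tins onto the column and hold the self-closing drawer at the mark

## Task

Two tea tins are in the way of the self-closing tea drawer: set the blue tin squarely on the green tin, edges flush, and then the yellow one squarely on the blue one in the same way. Then pull the drawer out by its bar handle until its black pointer stands at the red clip on the rail, and keep it there: the drawer springs shut when let go, so finish while still holding it at the mark, with the tins standing in their column and the jars, garlic and lemon left where they are.

Things in the scene. Friction and masses are not known exactly. Their poses are not given: they have to be found in the camera images.
- tea_unit: fixed countertop tea cabinet: pale wood box 120 deep (x) x 200 wide (y) x 80 mm high with a white-fronted self-closing drawer facing its -x. Origin on the worktop under the middle of the box's front plane (box from x = 0 to 120 mm); z up. Along its right side (y = -110 mm) an aluminium rail 8 mm wide, 10 high lies on the worktop from x = 30 to -140 mm and carries the red clip.
- tea_drawer (a joint): how far the drawer is pulled out along the cabinet's -x, m: 0 shut, 0.11 at its stop. A spring pulls it shut: about 4 N when shut, 9 N at 0.09; let go, it runs back. Its white front panel is 10 mm thick, 180 mm wide and reaches from 10 to 70 mm above the worktop.
- drawer_handle (a point): middle of the drawer's steel bar handle: round bar 12 mm thick, 100 mm long parallel to the cabinet's y, axis 52 mm above the worktop and 55 mm before the cabinet's front plane when shut; 39 mm clear between bar and white panel, so open the fingers only about 40 mm to straddle it from above. Moves with the drawer; axes as the cabinet's.
- drawer_pointer (a point): tip of the small black pointer tab (8 mm wide in x) at the right edge of the drawer's front, 16 mm above the worktop, 5 mm before the cabinet's front plane and at y = -104 mm when shut; moves with the drawer along the rail; axes as the cabinet's.
- mark_clip: the mark: red clip 12 (x) x 16 x 18 mm fixed on the rail, axes as the cabinet's; origin at its middle, on the worktop, at y = -113 mm, x = -55 to -95 mm in the cabinet's frame. The drawer is at the mark when pointer tip and clip's middle have the same x in the cabinet's frame (the pointer passes without touching).
- green_tin: green tea tin, a closed box 54 (its x) x 70 (its y) x 40 mm high with a flat steel-edged lid, about 0.22 kg; origin at the centre of its underside. Stands alone to the left of the cabinet: the foot of the column.
- blue_tin: blue tea tin, a closed box 54 (its x) x 70 (its y) x 40 mm high with a flat steel-edged lid, about 0.22 kg; origin at the centre of its underside. Stands in the drawer's way, beside the yellow one.
- yellow_tin: yellow tea tin, a closed box 54 (its x) x 70 (its y) x 40 mm high with a flat steel-edged lid, about 0.22 kg; origin at the centre of its underside. Stands in the drawer's way, beside the blue one.
- spice_a: spice jar with red cap and dark label, 45 mm across, 108 mm high; bystander, to be left alone; origin at the centre of its underside.
- spice_b: spice jar with red cap and orange-brown label, 44 mm across, 98 mm high; bystander, to be left alone; origin at the centre of its underside.
- garlic: garlic bulb, 60 mm across, 58 mm high; bystander, to be left alone; origin at the centre of its underside.
- lemon: yellow lemon, 78 x 55 x 56 mm; bystander, to be left alone; origin at the centre of its underside.
Mind the look-alikes: they are no part of the job. There is more than one size of the blue_tin; the one meant has the size given above.

How it is judged:
On the way, in this order (a step that is already met when the one before it is completed fails the run):
1. the blue tin stands squarely on the green tin, let go (horizontal distance between blue_tin and green_tin below 0.01 m and z of blue_tin in the frame of green_tin between 0.034 and 0.046 m and angle between the x axis of blue_tin and the x axis of green_tin, either way round below 0.15 rad and angle between each of blue_tin, green_tin's own z axis and vertical below 0.08 rad and height (world z) of green_tin below 0.012 m and contact force between the fingers and blue_tin below 0.2 N), for 0.2 s.
2. the yellow tin stands squarely on the blue tin, let go (all of step 1 and horizontal distance between yellow_tin and blue_tin below 0.01 m and z of yellow_tin in the frame of blue_tin between 0.034 and 0.046 m and angle between the x axis of yellow_tin and the x axis of blue_tin, either way round below 0.15 rad and angle between yellow_tin's own z axis and vertical below 0.08 rad and contact force between the fingers and yellow_tin below 0.2 N), for 0.2 s.
3. the drawer is held with its pointer at the red clip (all of step 2 and x of drawer_pointer in the frame of mark_clip between -0.006 and 0.006 m and contact force between the fingers and tea_unit above 1.5 N and contact force between each of green_tin, blue_tin, yellow_tin and tea_unit below 0.2 N and velocity of joint tea_drawer between -0.01 and 0.01 m/s and contact force between the fingers and green_tin below 0.2 N), for 0.5 s.
At the end, for the whole second after the job is handed in: The green, blue and yellow tins stand upright in one column (each within 10 mm and 0.15 rad of the one below); the fingers hold the still drawer against its spring, its pointer within 6 mm of the clip's middle; no tin touches the cabinet, drawer or fingers (all of step 3); the arm keeps its last pose, push and grip.
It fails at once if spice_a is pushed away (more than 30 mm) (distance of spice_a from where it was at the start of the episode above 0.03 m).
It fails at once if spice_b is pushed away (more than 30 mm) (distance of spice_b from where it was at the start of the episode above 0.03 m).
It fails at once if garlic is pushed away (more than 30 mm) (distance of garlic from where it was at the start of the episode above 0.03 m).
It fails at once if lemon is pushed away (more than 30 mm) (distance of lemon from where it was at the start of the episode above 0.03 m).
It also fails if it takes over 59 s, if anything falls off the work surface, if the arm or the gripper's body presses on something with over 40 N, if the wrist force passes 120 N, or if a joint passes its speed limit or range.

## Robot

A 6-joint arm with a two-finger parallel gripper is mounted at the origin on a cart in front of the work surface, level with it; the furniture and walls round the work are solid. World frame = base frame: x ahead of the robot, y to its left, z up, the work surface at z = 0. Lengths are in m, angles in rad, forces in N, time in s.
With the tool pointing down it reaches from about 0.3 to 0.775 m from the base axis. Payload 14.6 kg.
Tool frame: the origin (TCP) lies midway between the tips of the shut fingers; the grasp point (between the pads) lies 19 mm behind it; z points along the fingers, y is the line along which they close (so a half turn about z gives the same grasp; the last joint's range is limited). The gripper opens to 85 mm and grips with 20 to 120 N. Pads are 22 mm wide; open, the fingers measure 114 mm over their backs; the gripper's body (76 mm by 85 mm) begins 54 mm behind the grasp point. The pads swing forward as they close: fully open they stand 13 mm farther back than shut.
Start: joints at [-1.171, 0.3, 1.521, -0, 1.321, -0.067], TCP at [0.248, -0.491, 0.231] pointing down, gripper open.
Joint ranges: [-3.03, 3.03], [-0.79, 2.21], [0.23, 2.52], [-1.04, 4.18], [0, 3.07], [-2.55, 2.55]. Speed limits (rad/s): [2.22, 2.22, 2.57, 3.14, 3.14, 3.14].

## Interface

Orientations are given as a unit quaternion [w, x, y, z].
In Python, from plant import reach, line_to, move_j, command_gripper, dwell, ik, capture, PlanningError, sign_off, read_t, read_qpos, read_joint_vel, read_tau, read_eef_pos, read_ee_rot, read_contact_force, read_moment, read_gripper_width, read_grasp_force gives the robot as it stands. Calls block until the motion is done:
- reach(position, orientation): joint-space move of the TCP to a pose.
- line_to(position, rate=0.15, ori=None, max_force=None): straight line of the TCP; ori=None keeps the orientation; rate is the mean speed in m/s. With max_force (N) it stops when the force on the tool has changed by that much, and returns True; else False.
- move_j(angles): joint-space move.
- command_gripper(opening): finger opening in m; the grip force is fixed at half the most; returns when the fingers have stopped.
- dwell(seconds).
- ik(position, orientation): joint angles nearest the present ones, or None.
- capture(name): name is "scene" or "top"; returns a dict with "pixels" (420x560x3 uint8, red, green, blue), "fx", "fy", "cx", "cy" (pixels), "R" (3x3) and "t" (3): a world point X has camera coordinates R X + t. Camera axes: x right, y down, z forward; pixel columns grow to the right and rows downward; lengths in m; the calibration is good to about 2 mm. A picture is of the moment at which its call begins. There is no depth.
A pose or a line that the arm cannot do raises PlanningError and nothing moves.
- sign_off(): hands the job in; it is judged then, once.
Readings, each from a call of its own:
- read_t(): time.
- read_qpos(): joint angles.
- read_joint_vel(): joint speeds.
- read_tau(): joint torques, N m.
- read_eef_pos(): TCP position.
- read_ee_rot(): TCP orientation.
- read_contact_force(): force on the tool from outside, world axes, zero at the start.
- read_moment(): the same for the moment, N m.
- read_gripper_width(): finger opening in m.
- read_grasp_force(): force on a finger pad.
Only numpy, scipy, OpenCV 4.12 (cv2) and the standard library are available. Lean on these libraries where they do the work, as an engineer would, in place of code of your own. Each camera call takes 0.05 s, during which the arm holds its last target. There are 200 camera calls.

## Working session

There is one attempt and no reset: what is moved stays moved. The work goes in short steps, each a Python script; the robot and the scene stay as the last script left them, time stands still between calls to the robot, and variables do not carry over. Pictures are saved under pics/ and viewed, at most 10 in all, crops included, and the job is handed in when it is done.

```bash
mkdir -p pics; ls; python3 - <<'E'
from plant import *
import cv2
for n in("scene","top"):
    c=capture(n); cv2.imwrite(f"pics/{n}0.png",c["pixels"][:,:,::-1]); print(n,c["fx"],c["fy"],c["cx"],c["cy"],c["R"],c["t"])
print(read_t(),read_ee_rot(),read_gripper_width())
E
```

```text
pics
scene 545.3570609458428 545.3570609458428 272.76509327859645 202.8936941625088 [[-8.16402313e-01 -5.77483554e-01 -8.94932502e-05]
 [-3.90835111e-01  5.52647018e-01 -7.36090477e-01]
 [ 4.25129603e-01 -6.00910991e-01 -6.76883153e-01]] [0.53615857 0.20388884 0.95390939]
top 466.80600633150453 466.80600633150453 282.9485172158808 208.58601913515975 [[-0.02467878 -0.99950311  0.01960858]
 [-0.99674529  0.02309545 -0.07723619]
 [ 0.07674494 -0.02145085 -0.99681998]] [0.13507274 0.57115644 1.16122441]
0.1 [-5.18091365e-04  9.72887236e-01  2.31279376e-01 -9.10221583e-05] 0.08530296082700312
```

View pics/top0.png

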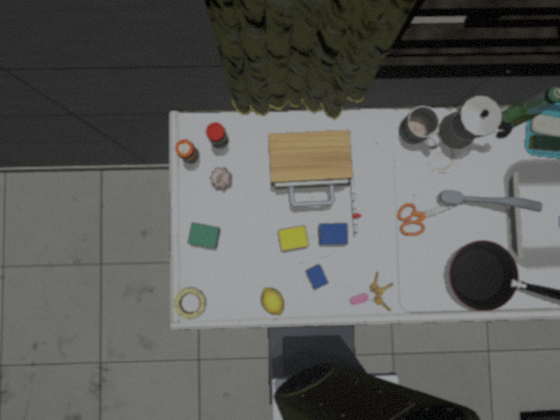

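View pics/scene0.png

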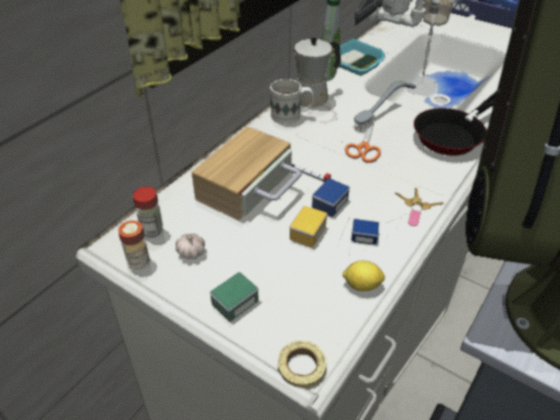

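The top view shows two blue tins: a larger one at (333,234) beside the yellow tin (293,238), and a smaller one at (317,276). The first is beside the yellow tin and in the drawer's way, so it fits the description. The green tin is at (204,236) and the clip at (356,216). I'll confirm with an enlarged crop and masks.

```bash
cat > h.py <<'E'
from plant import *
import numpy as np, cv2
from scipy.optimize import minimize
class Cam:
    def __init__(s,n):
        c=capture(n); s.im=c["pixels"]; s.R=np.array(c["R"]); s.t=np.array(c["t"]); s.f=c["fx"]; s.c=np.array([c["cx"],c["cy"]])
    def proj(s,X):
        p=np.atleast_2d(X)@s.R.T+s.t; return p[:,:2]/p[:,2:]*s.f+s.c
    def at(s,uv,z):
        d=s.R.T@np.append((np.array(uv)-s.c)/s.f,1); o=-s.R.T@s.t; return o+d*(z-o[2])/d[2]
def box(x,y,a,z0=0,h=.04,sx=.054,sy=.07):
    c,s=np.cos(a),np.sin(a)
    return np.array([[x+c*u*sx/2-s*v*sy/2,y+s*u*sx/2+c*v*sy/2,z0+k*h] for k in(0,1) for u,v in((-1,-1),(-1,1),(1,1),(1,-1))])
def mask(im,uv,lo,hi,r=32,smin=90):
    hsv=cv2.cvtColor(im,cv2.COLOR_RGB2HSV); m=cv2.inRange(hsv,(lo,smin,25),(hi,255,255))
    w=np.zeros_like(m); cv2.circle(w,tuple(int(i) for i in uv),r,255,-1); m&=w
    n,l,st,_=cv2.connectedComponentsWithStats(m); k=1+np.argmax(st[1:,4]); return (l==k).astype(np.uint8)
E
python3 - <<'E'
from h import *
c=Cam("top")
cv2.imwrite("pics/crop0.png",cv2.resize(c.im[120:300,180:380,::-1],None,fx=3.3,fy=3.3,interpolation=cv2.INTER_CUBIC)[:,:660])
for n,uv,lo,hi in(("green",(204,236),60,95),("yellow",(293,238),20,35),("blue",(333,234),100,125),("small",(317,276),100,125)):
    m=mask(c.im,uv,lo,hi); q=cv2.minAreaRect(cv2.findNonZero(m))
    b=cv2.boxPoints(q); X=np.array([c.at(p,.04) for p in b])[:,:2]
    e=X[1]-X[0];g=X[2]-X[1]; print(n,m.sum(),X.mean(0).round(4),np.linalg.norm(e).round(4),np.linalg.norm(g).round(4),np.degrees(np.arctan2(e[1],e[0])).round(1), b.round(1).tolist())
print(c.im[226:242:3,333].tolist(),c.im[216,350:362].tolist())
E
```

```text
green 432 [0.5119 0.3216] 0.0447 0.0611 -10.8 [[189.0, 241.6999969482422], [192.1999969482422, 223.89999389648438], [216.5, 228.3000030517578], [213.1999969482422, 246.10000610351562]]
yellow 551 [0.4996 0.0991] 0.0662 0.0509 -81.9 [[278.0, 229.8000030517578], [304.20001220703125, 225.5], [307.6000061035156, 245.6999969482422], [281.3999938964844, 250.10000610351562]]
blue 529 [ 0.5078 -0.0011] 0.0649 0.0472 -91.4 [[320.0, 224.0], [346.0, 224.0], [346.0, 243.0], [320.0, 243.0]]
small 280 [0.4031 0.0427] 0.0354 0.0471 -65.1 [[306.0, 271.0], [318.79998779296875, 264.6000061035156], [327.3999938964844, 281.79998779296875], [314.6000061035156, 288.20001220703125]]
[[54, 79, 122], [54, 78, 121], [52, 76, 121], [54, 78, 121], [52, 78, 121], [50, 74, 120]] [[153, 155, 155], [135, 134, 134], [118, 102, 103], [123, 67, 68], [143, 56, 56], [148, 54, 52], [148, 55, 53], [148, 56, 54], [139, 61, 58], [138, 75, 73], [136, 96, 97], [147, 132, 132]]
```

View pics/crop0.png

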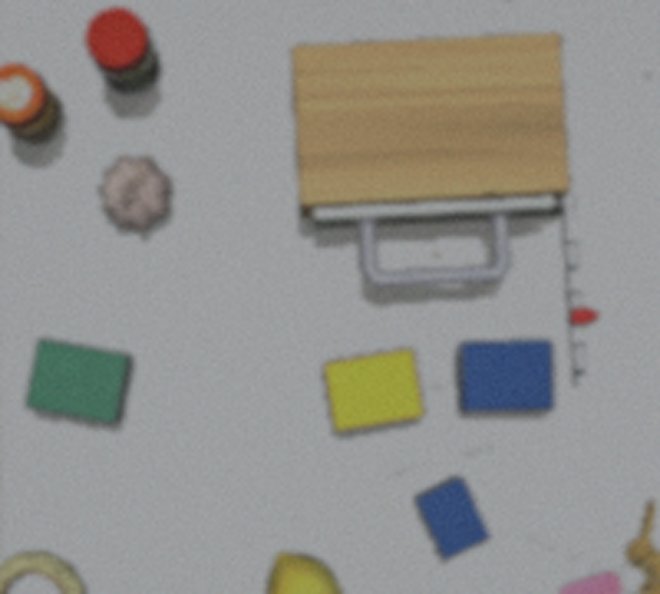

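The crop confirms it: the larger blue tin measures about 65x47 mm at the lid, the small one at crop (450,517) about 47x35 mm. Next I fit the lids more precisely in both views and locate the cabinet and clip.

```bash
cat >> h.py <<'E'
HUE=dict(green=(60,95),yellow=(18,38),blue=(100,125))
def soft(shape,p):
    m=np.zeros(shape,np.uint8); cv2.fillConvexPoly(m,np.round(p*256).astype(np.int32),255,cv2.LINE_AA,8); return cv2.GaussianBlur(m.astype(float)/255,(0,0),1.5)
def fit(c,name,g,z0=0,r=32,smin=90):
    top=z0+.04; uv=c.proj([g[0],g[1],top])[0]; m=mask(c.im,uv,*HUE[name],r=r,smin=smin); M=cv2.GaussianBlur(m.astype(float),(0,0),1.5)
    f=lambda v:((soft(M.shape,c.proj(box(v[0],v[1],v[2],z0,.04,.054*v[3],.07*v[3])[4:]))-M)**2).sum()
    s=minimize(f,[*g,.93],method="Nelder-Mead",options=dict(initial_simplex=np.array([[*g,.93]]+[np.array([*g,.93])+d for d in np.diag([.006,.006,.1,.05])]),xatol=1e-5,fatol=1e-4)); return s.x.round(4),round(s.fun,1)
def cab(c):  # cabinet frame from wood-top corners in the top view (z=.08)
    P=np.array([(293,47),(560,35),(568,190),(302,205)])/3.3+[180,120]-.35
    X=np.array([c.at(p,.08) for p in P])[:,:2]; return X
E
python3 - <<'E'
from h import *
c=Cam("top");s=Cam("scene")
G=dict(green=(.512,.3216,-.19),yellow=(.4996,.0991,.14),blue=(.5078,-.0011,-.02))
for n,g in G.items():
    print(n,fit(c,n,g),s.proj([g[0],g[1],.04])[0].round(1))
    hsv=cv2.cvtColor(s.im,cv2.COLOR_RGB2HSV);u,v=s.proj([g[0],g[1],.04])[0].astype(int);print(hsv[v-14:v+26:4,u].tolist())
X=cab(c);print(X.round(4),np.linalg.norm(np.roll(X,-1,0)-X,axis=1).round(4))
for a,b in((X[0],X[1]),(X[3],X[2])): d=a-b;print("yaw",np.degrees(np.arctan2(-d[0],d[1])))
for a,b in((X[0],X[3]),(X[1],X[2])): d=a-b;print("yaw",np.degrees(np.arctan2(d[1],d[0])))
print("clip",c.at((356.5,215.8),.018).round(4), "handle ends",[c.at(np.array(p)/3.3+[180,120],.052).round(4) for p in((372,278),(500,270))])
cv2.imwrite("pics/s1.png",cv2.resize(s.im[120:330,180:400,::-1],None,fx=3.4,fy=2.8,interpolation=cv2.INTER_CUBIC))
E
```

```text
green (array([ 0.5119,  0.3216, -0.209 ,  0.7949]), np.float64(2.3)) [234.  290.1]
[[75, 79, 138], [75, 88, 130], [75, 90, 133], [75, 93, 134], [74, 93, 131], [76, 98, 130], [75, 100, 130], [78, 65, 125], [77, 29, 78], [70, 28, 83]]
yellow (array([0.4996, 0.0991, 0.1419, 0.8892]), np.float64(0.2)) [308.7 220. ]
[[25, 39, 221], [25, 159, 221], [25, 159, 223], [25, 160, 222], [25, 159, 222], [26, 156, 222], [25, 160, 222], [20, 53, 136], [20, 153, 112], [21, 157, 112]]
blue (array([ 0.5077, -0.0014, -0.0252,  0.8774]), np.float64(1.3)) [331.1 191.1]
[[10, 4, 179], [109, 154, 136], [110, 154, 139], [110, 153, 138], [109, 159, 138], [109, 165, 136], [110, 152, 136], [109, 43, 100], [110, 121, 59], [111, 119, 60]]
[[ 0.7527  0.1535]
 [ 0.7578 -0.0443]
 [ 0.642  -0.0461]
 [ 0.6352  0.1495]] [0.1978 0.1158 0.1957 0.1176]
yaw 1.4699609216720668
yaw 1.9903416278378316
yaw 1.9324519652947703
yaw 0.8722022079470635
clip [ 0.5517 -0.0653  0.018 ] handle ends [array([0.582 , 0.0976, 0.052 ]), array([0.5858, 0.0015, 0.052 ])]
```

```bash
cat >> h.py <<'E'
from scipy.spatial.transform import Rotation as Ro
def down(a):
    y=np.array([np.cos(a),np.sin(a),0]);z=np.array([0,0,-1.]);q=Ro.from_matrix(np.c_[np.cross(y,z),y,z]).as_quat();return [q[3],q[0],q[1],q[2]]
def best(p,a):
    o=[]
    for b in(a,a+np.pi):
        j=ik(p,down(b))
        if j is not None:o.append((abs(np.array(j)-read_qpos()).max(),b))
    return down(min(o)[1])
E
python3 - <<'E'
from h import *
s=Cam("scene")
for n,g,sm in(("green",(.512,.3216,-.19),50),("yellow",(.4996,.0991,.14),90),("blue",(.5078,-.0011,-.02),90)):
    s2=s.im.copy(); hsv=cv2.cvtColor(s2,cv2.COLOR_RGB2HSV); s2[hsv[:,:,2]<112]=0; keep=s.im; s.im=s2
    print(n,fit(s,n,g,smin=sm)); s.im=keep
    for a in(g[2],):
        p=[g[0],g[1],.15]; print([np.round(j,2) if (j:=ik(p,down(b))) is not None else None for b in(a,a+np.pi,a-np.pi)])
print(Cam("top") and fit(Cam("top"),"green",(.512,.3216,-.19),smin=50))
print(np.round(ik([.4986,.045,.1],down(.028)),2))
E
```

```text
green (array([ 0.513 ,  0.3218, -0.2062,  0.8936]), np.float64(1.5))
[array([ 0.5 ,  0.49,  1.45, -0.  ,  1.2 ,  0.69]), array([ 0.5 ,  0.49,  1.45, -0.  ,  1.2 , -2.45]), array([ 0.5 ,  0.49,  1.45, -0.  ,  1.2 , -2.45])]
yellow (array([0.5002, 0.0979, 0.1499, 0.9275]), np.float64(1.3))
[array([ 0.12,  0.3 ,  1.73, -0.  ,  1.12, -0.02]), None, None]
blue (array([ 0.5088, -0.0022,  0.007 ,  0.8574]), np.float64(0.5))
[array([-0.07,  0.29,  1.73, -0.  ,  1.12, -0.05]), None, None]
(array([ 0.5115,  0.3206, -0.2065,  0.8949]), np.float64(1.5))
[ 0.02  0.35  1.79 -0.    1.   -0.01]
```

View pics/s1.png

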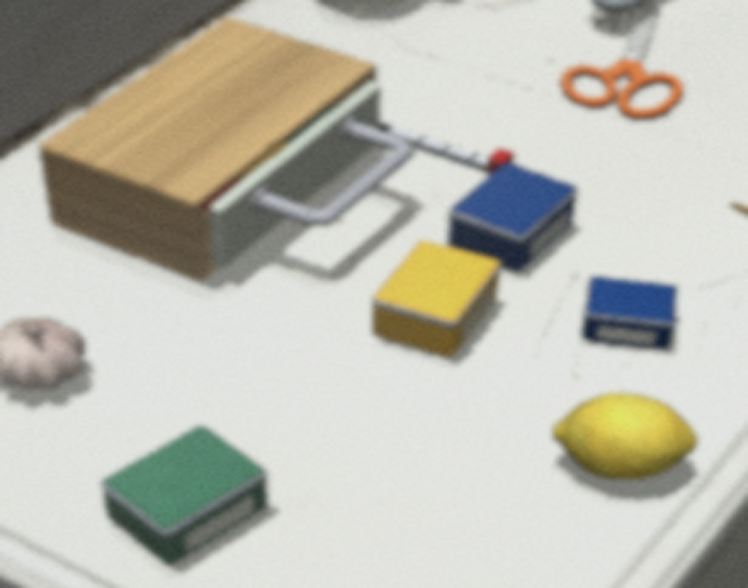

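The scene crop shows the column's foot (green, crop 185,480), the yellow tin (435,290) and the larger blue tin (512,205). It also shows the small blue look-alike (630,310) and the clip (500,158). The two views agree to about 1 mm. Next is the blue tin.

```bash
cat >> h.py <<'E'
GR=(.512,.321,-.206)
def pick(g,w=.074):
    q=best([g[0],g[1],.15],g[2]); reach([g[0],g[1],.15],q); command_gripper(w)
    line_to([g[0],g[1],.009],rate=.15); command_gripper(0.0); print("w",read_gripper_width(),read_grasp_force())
    line_to([g[0],g[1],.17],rate=.15)
def over(g,z0):
    p=[g[0],g[1],.009+z0+.05]; reach([g[0],g[1],.18],best(p,g[2])); line_to(p,rate=.15)
E
python3 - <<'E'
from h import *
pick((.5083,-.0018,-.01)); over(GR,.04)
print(read_t(),read_gripper_width(),read_eef_pos(),read_contact_force())
c=Cam("top");s=Cam("scene")
im=np.hstack([cv2.resize(k.im[v-60:v+60,u-60:u+60],(400,400),interpolation=cv2.INTER_CUBIC) for k in(c,s) for u,v in[k.proj([.512,.321,.06])[0].astype(int)]])
cv2.imwrite("pics/hold1.png",im[:,:,::-1])
E
```

```text
w 0.052949933524607695 64.00933742523193
7.2417 0.053097384700389674 [0.5125893  0.32089906 0.0999786 ] [-0.07707408 -0.08502608 -2.30835115]
```

View pics/hold1.png

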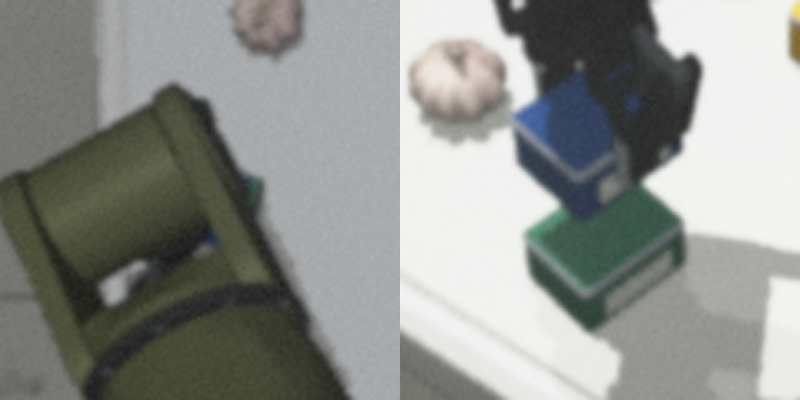

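The right half shows the blue tin held level above the green lid (blue at 575,145; green at 605,255), and the edges look parallel. I'll lower it, release and check.

```bash
cat >> h.py <<'E'
def place(g,z0):
    hit=line_to([g[0],g[1],.009+z0-.002],rate=.03,max_force=4); print("hit",hit,read_eef_pos(),read_contact_force())
    command_gripper(.078); line_to([g[0],g[1],.2],rate=.15)
E
python3 - <<'E'
from h import *
place(GR,.04)
# move aside, above yellow, then look
g=(.4999,.0985,.146); reach([g[0],g[1],.15],best([g[0],g[1],.15],g[2]))
c=Cam("top");s=Cam("scene"); print(read_t())
print(fit(c,"blue",GR,z0=.04))
hsv=cv2.cvtColor(s.im,cv2.COLOR_RGB2HSV); s2=s.im.copy(); s2[hsv[:,:,2]<100]=0; k=s.im; s.im=s2
print(fit(s,"blue",GR,z0=.04)); s.im=k
im=np.hstack([cv2.resize(k.im[v-50:v+50,u-50:u+50],(400,400),interpolation=cv2.INTER_CUBIC) for k in(c,s) for u,v in[k.proj([.512,.321,.04])[0].astype(int)]])
cv2.imwrite("pics/st1.png",im[:,:,::-1])
E
```

```text
hit True [0.51203313 0.32098347 0.05008918] [-1.36266532 -0.61327839  5.31554056]
11.35
(array([ 0.5106,  0.319 , -0.2155,  0.8787]), np.float64(1.1))
(array([ 0.512 ,  0.3199, -0.1978,  0.8707]), np.float64(2.4))
```

View pics/st1.png

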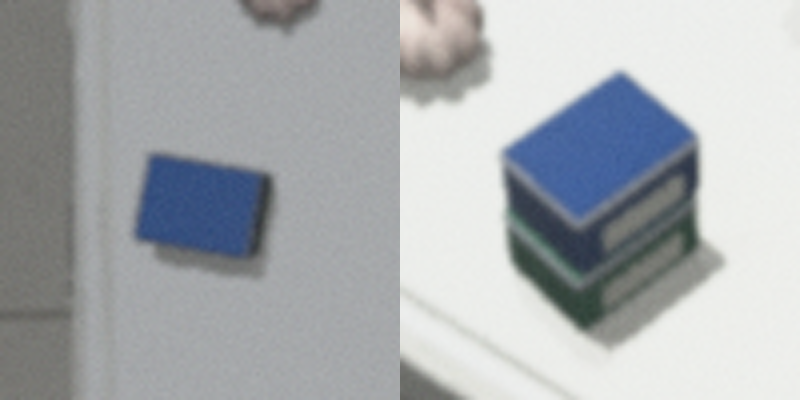

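The blue tin sits squarely on the green one (right half, corners 505,155 / 695,140), with an offset of only 1–2 mm. Now the yellow tin.

```bash
python3 - <<'E'
from h import *
T=(.5117,.3199,-.206)
pick((.4999,.0985,.146)); over(T,.08); place(T,.08); 
H=(.5836,.050,.16); reach(H,best(H,.028)); command_gripper(.040)
c=Cam("top");s=Cam("scene"); print(read_t(),read_eef_pos())
print(fit(c,"yellow",T,z0=.08))
im=np.hstack([cv2.resize(k.im[v-r:v+r,u-r:u+r],(400,400),interpolation=cv2.INTER_CUBIC) for k,P,r in((s,[.512,.321,.06],50),(s,[.5836,.05,.05],60)) for u,v in[k.proj(P)[0].astype(int)]])
cv2.imwrite("pics/st2.png",im[:,:,::-1])
E
```

```text
w 0.053523187305658866 63.962005376815796
hit True [0.51181333 0.31995765 0.09008765] [-1.27601126 -0.03893012  4.78256929]
20.1417 [0.58358158 0.0501063  0.15999517]
(array([ 0.5106,  0.3185, -0.2148,  0.9172]), np.float64(1.8))
```

View pics/st2.png

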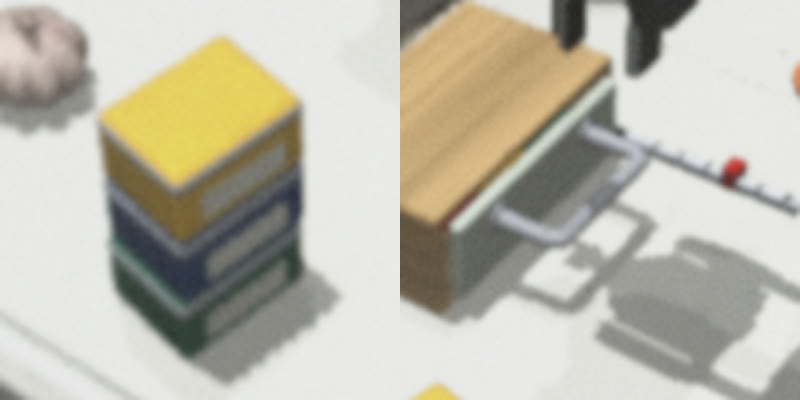

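All three tins stand in one column (left half, faces flush). On the right, the gripper is above the bar handle and the clip is at (735,170). I'll grip the bar and pull about 82 mm, then look.

```bash
python3 - <<'E'
from h import *
d=np.array([np.cos(.028),np.sin(.028),0]); p=np.array([.5836,.050,.035])
print(line_to(p,rate=.1,max_force=15)); command_gripper(0.0); p=np.array(read_eef_pos()); print(p,read_gripper_width(),read_grasp_force())
line_to(p-.082*d,rate=.06); dwell(.3)
print(read_t(),read_eef_pos(),read_contact_force(),read_gripper_width())
c=Cam("top");s=Cam("scene")
np.savez("im.npz",c=c.im,s=s.im)
im=np.hstack([cv2.resize(k.im[v-r:v+r,u-r:u+r],(400,400),interpolation=cv2.INTER_CUBIC) for k,P,r in((c,[.5517,-.06,.017],25),(s,[.5517,-.06,.017],25)) for u,v in[k.proj(P)[0].astype(int)] if not print(u,v)])
cv2.imwrite("pics/d1.png",im[:,:,::-1])
E
```

```text
False
[0.58383375 0.05001235 0.0355097 ] 0.009732467186255653 58.49755525588989
23.7333 [0.50227413 0.0475323  0.03554518] [ 8.89770365 -2.31354494 -3.31255077] 0.01015752296677862
354 215
326 177
```

View pics/d1.png

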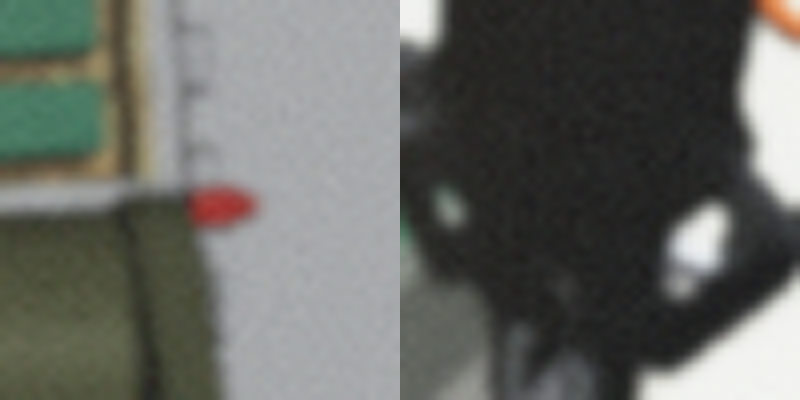

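The arm hides the pointer in both views: the clip is at (222,207) in the left half and hidden in the right half. I'll take the remaining travel from the clip, rail end and panel edges instead. The pointer lies at mid-thickness of the panel.

```bash
python3 - <<'E'
from h import *
c=Cam("top");s=Cam("scene")
for k,f in((c,"top0"),(s,"scene0")):
    im=cv2.imread(f"pics/{f}.png")[:,:,::-1].astype(float); u0,v0=k.proj([.5517,-.06,.017])[0].astype(int)
    w=np.clip(im[:,:,0]-im[:,:,1]-25,0,None); w[:v0-10]=0;w[v0+11:]=0;w[:,:u0-10]=0;w[:,u0+12:]=0
    v,u=np.indices(w.shape); m=((u*w).sum()/w.sum(),(v*w).sum()/w.sum()); print(f,m,[k.at(m,z).round(4) for z in(.009,.014,.018)])
im0=cv2.imread("pics/top0.png").astype(float).mean(2)
print("rail profile",im0[226:244,353:357].mean(1).round(0),c.at((354.8,236.7),.01).round(4))
for u in(338,342,344): print("now",u,c.im[205:222,u].tolist() if u==342 else c.im[205:222,u].mean(1).round(0))
for u in(300,340): print("shut",u,im0[175:192,u].round(0))
im=np.hstack([cv2.resize(c.im[195:225,320:362],(400,286),interpolation=cv2.INTER_CUBIC),cv2.resize(cv2.imread("pics/top0.png")[170:200,320:362,::-1],(400,286),interpolation=cv2.INTER_CUBIC)])
cv2.imwrite("pics/d2.png",im[:,:,::-1])
E
```

```text
top0 (np.float64(356.1236520488857), np.float64(215.30337886412653)) [array([ 0.5535, -0.0659,  0.009 ]), array([ 0.5532, -0.0651,  0.014 ]), array([ 0.553 , -0.0643,  0.018 ])]
scene0 (np.float64(326.7700663850332), np.float64(175.61194930597466)) [array([ 0.5591, -0.0728,  0.009 ]), array([ 0.5563, -0.0674,  0.014 ]), array([ 0.554 , -0.0632,  0.018 ])]
rail profile [143. 142. 143. 142. 141. 130. 116. 118. 136. 141. 143. 150. 156. 159.
 157. 157. 157. 156.] [ 0.4989 -0.0604  0.01  ]
now 338 [100.  99.  96.  81.  72.  80.  97. 119. 151. 158. 138.  94.  64.  61.
  66.  64.  68.]
now 342 [[120, 127, 99], [119, 127, 96], [120, 127, 97], [129, 129, 96], [142, 127, 95], [151, 130, 97], [142, 124, 94], [140, 131, 113], [153, 153, 150], [149, 151, 151], [117, 121, 116], [78, 81, 74], [62, 62, 51], [62, 61, 45], [74, 76, 62], [73, 76, 60], [76, 78, 60]]
now 344 [ 77.  75.  75.  79.  79.  79.  82. 113. 128. 108.  70.  50.  43.  52.
  49.  54.  57.]
shut 300 [127. 131. 128. 133. 124. 105. 108. 142. 154. 139. 102.  68.  69.  83.
 103. 103. 109.]
shut 340 [128. 127. 118. 106. 107. 139. 148. 134.  95.  64.  72.  93. 103. 110.
 111. 126. 143.]
```

View pics/d2.png

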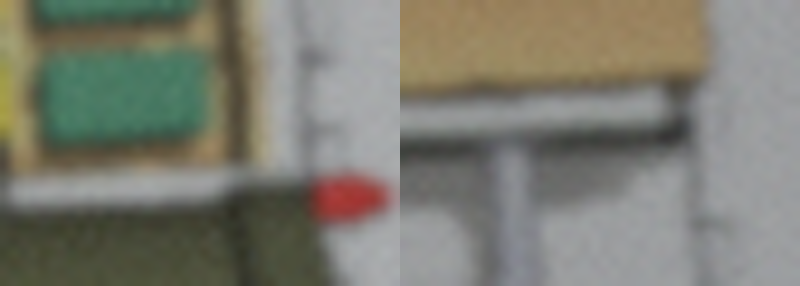

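```bash
python3 - <<'E'
from h import *
c=Cam("top")
d=np.array([np.cos(.028),np.sin(.028),0])
n=c.at((338,213.9),.07); s=c.at((340,180.95),.07); s3=c.at((300,182.95),.07); cl=np.array([.5532,-.0645,0]); re=c.at((354.5,236.9),.01)
print(n,s,s3,"pull seen",(s-n)@d,"yaw",np.degrees(np.arctan2(s[0]-s3[0],-(s[1]-s3[1]))))
print("pointer-clip now",(n-cl)@d,"shut",(s-cl)@d,(s3-cl)@d,"clip-railend",(cl-re)@d)
print(read_eef_pos(),read_contact_force(),read_t())
E
```

```text
[ 0.55438841 -0.011004    0.07      ] [ 0.63491071 -0.01862977  0.07      ] [0.63214987 0.07930571 0.07      ] pull seen 0.08027724007254014 yaw 1.6147630868107705
pointer-clip now 0.0026856364441323554 shut 0.0829628765166725 0.08294495381713642 clip-railend 0.05463737642238473
[0.50226399 0.04751473 0.03554018] [ 8.81409459 -1.02239158 -3.18984647] 23.9833
```

```bash
python3 - <<'E'
from h import *
d=np.array([np.cos(.028),np.sin(.028),0])
line_to(np.array([.58383,.05001,.0355])-.0837*d,rate=.02); dwell(.8)
print(read_t(),read_eef_pos(),read_contact_force(),read_grasp_force(),read_gripper_width(),abs(np.array(read_joint_vel())).max())
c=Cam("top");T=(.5117,.3199,-.206);print(fit(c,"yellow",T,z0=.08),c.im[208:220,338].mean(1).round(0))
print(sign_off())
E
```

```text
25.0333 [0.50060637 0.04748629 0.03556497] [ 9.42882021 -1.86789044 -2.3053948 ] 58.68915617465973 0.009865504233130441 0.0019959118152403196
(array([ 0.5106,  0.3187, -0.2171,  0.9137]), np.float64(1.4)) [ 93.  75.  75.  83.  97. 129. 157. 156. 132.  91.  68.  61.]
the job is handed in; nothing more can be done
None
```

I handed the job in at about 25 s: the blue and yellow tins are stacked squarely on the green one, and the gripper is holding the drawer open about 83 mm against its spring. The arm hid the pointer itself, so I set the mark from the clip, rail and drawer-panel positions; I expect it within about 3 mm of the clip's middle (6 mm allowed), and sign-off returned no verdict.

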